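Latch the end cap of a power-distribution housing

TASK

Close the aluminium housing with the draw latch on its top: hook the steel loop over and behind the dark keeper on the sprung end cap, then press the red lever flat, over its dead centre, so that it stays down by itself with the loop tight and the cap drawn in. Leave the tools and parts around it where they are.

Things in the scene. Friction and masses are not known exactly. Their poses are not given: they have to be found in the camera images.
- housing: Finned aluminium housing fixed in a black cradle (265 x 130 mm). Origin on the bench under the lever's pivot axis; x from the pivot towards the end cap, y along the pivot axis, z up. Body from x=-100 to +38 mm, 110 mm wide, top 55 mm above the bench. Pivot axis 79 mm above the bench; latch cheeks there reach y=+-16 mm, 85 mm high. The red lever, at its pivot, has the loop hinged to it.
- cap: Aluminium end cap, 75 x 106 mm, top 55 mm above the bench, sliding along the housing's x. Axes as the housing's; origin at bench height under the nominal inner face of the keeper's lip, 90.5 mm from the pivot axis at rest, about 78 mm when latched. A spring (4.5 N/mm) pushes it out. It carries the keeper, a dark steel hook, see point keeper_seat.
- keeper_seat (a point): Where the hooked bar's axis lies, 79 (75 to 81) mm above the bench, 4 mm to +x of the lip's nominal inner face. Keeper 24 mm wide: lip 6 mm thick on the pivot side; a beak on it juts 4 mm to +x over the bar, underside 85.5, top 90.5 mm up; seat 71 mm up reaches 24 mm behind the lip. The keeper is adjustable: it stands up to 2.5 mm either way along x of this (not measured).
- loop: Steel latch loop: two 6 mm legs at y=+-18 mm, 100 mm from its pin on the lever to its cross bar. Origin on the pin, x towards the bar. Its hinge is stiff and stays where left. The pin is 18 mm from the pivot axis: with the lever flat it is on the side away from the cap, 15 degrees below pivot level; it goes over the top towards the cap as the lever opens.
- loop_bar (a point): Centre of the loop's cross bar: 8 mm thick, along y, with an orange grip disc at each end (16 mm across), 60 mm over the discs (grasp across them; it can turn in the grasp). Starts up in the air, short of the keeper. To hook: carry it over the beak, lower it behind, draw it back towards the pivot until it catches under the beak. The lever follows the loop as it is carried.
- lever (a joint): Lever angle: 0 = flat and latched, pointing away from the cap; 1.57 = upright; up to 2.4 leaning over the loop towards the cap. Stays where left while the loop is slack; upright to slightly over when hooked. With the loop hooked the spring resists closing, about 4 to 8 N at the red grip, and throws it open again if let go above about 0.25; below that (dead centre) it snaps flat and stays.
- lever_tip (a point): Middle of the outer face of the lever's red grip (34 x 30 mm), 70 mm from the pivot axis; the face is up when the lever is flat and looks towards the cap when it is upright: press here. The lever's far end is 87 mm from the pivot; this face lies 7 mm off the plane through the pivot axis.
- pliers: Bystander, not to be disturbed: red-handled pliers lying open-handled, 150 mm long, 18 mm thick, on the robot's side of the cradle
- screwdriver: Bystander, not to be disturbed: screwdriver lying beyond the cradle
- spool: Bystander, not to be disturbed: grey spool, 56 mm across, 47 mm tall
- jar: Bystander, not to be disturbed: glass jar, 70 mm across, 110 mm tall
- tape: Bystander, not to be disturbed: blue tape roll, 96 mm across, 24 mm tall
- meter: Bystander, not to be disturbed: yellow hand-held test meter lying flat, 85 x 165 x 38 mm
- wrench: Bystander, not to be disturbed: steel wrench lying flat left of the cradle

How it is judged:
On the way, in this order (a step that is already met when the one before it is completed fails the run):
1. the loop's bar is behind the keeper's lip and below its beak while the lever is still up (x of loop_bar in the frame of cap between -0.002 and 0.012 m and z of loop_bar in the frame of cap below 0.0835 m and value of joint lever above 0.7 rad), for 0.2 s.
2. the lever is flat with the loop under tension (value of joint lever below 0.1 rad and contact force between loop and cap above 15 N), for 0.2 s.
At the end, for the whole second after the job is handed in: The lever lies flat (below 0.1 rad) by itself, the loop's bar is behind the keeper's lip and below its beak, pulling on the keeper with more than 15 N, and the cap is drawn in (its origin less than 83.5 mm from the pivot) and at rest (all of step 2 and x of loop_bar in the frame of cap between -0.002 and 0.012 m and z of loop_bar in the frame of cap below 0.0835 m and x of cap in the frame of housing below 0.0835 m and linear speed of cap below 0.01 m/s); the robot touches nothing.
It fails at once if a bystander (tool, jar, spool, tape, meter) is disturbed: moved more than 25 mm (distance of any of pliers, screwdriver, spool, jar, tape, meter, wrench from where it was at the start of the episode above 0.025 m).
It also fails if it takes over 51 s, if anything falls off the work surface, if the arm or the gripper's body presses on something with over 40 N, if the wrist force passes 120 N, or if a joint passes its speed limit or range.

ROBOT

A 6-joint arm with a two-finger parallel gripper is mounted at the origin on the work surface. World frame = base frame: x ahead of the robot, y to its left, z up, the work surface at z = 0. Lengths are in m, angles in rad, forces in N, time in s.
With the tool pointing down it reaches from about 0.35 to 0.85 m from the base axis. Payload 8.1 kg.
Tool frame: the origin (TCP) lies at the centre of the arm's flange, where the gripper is bolted on; the fingertips stand 186 mm ahead of it and the grasp point (between the pads) lies 167 mm ahead of it; z points along the fingers, y is the line along which they close (so a half turn about z gives the same grasp; the last joint's range is limited). The gripper opens to 93 mm and grips with 3 to 60 N. Pads are 15 mm wide; open, the fingers measure 128 mm over their backs; the gripper's body (75 mm by 188 mm) begins 65 mm behind the grasp point.
Start: joints at [1.118, 0.13, 1.488, -0, 1.523, -0.085], TCP at [0.216, 0.56, 0.405] pointing down, gripper open.
Joint ranges: [-2.96, 2.96], [-0.89, 2.26], [0.02, 2.5], [-1.34, 4.48], [0, 2.73], [-2.66, 2.66]. Speed limits (rad/s): [2.39, 2.39, 2.79, 3.14, 3.14, 3.14].

INTERFACE

Orientations are given as a rotation vector (axis times angle).
In Python, from plant import read_state, read_camera, camera_params, robot gives the robot as it stands.
- The arm moves only by the tool carry_out, never from a script. Its argument "targets" is a list of rows, each an object of numbers: "hand": the opening in per cent of the stroke, from 0 (shut) to 100 (fully open); "x", "y", "z": the shift along the tool's x, y, z in m; "ax", "ay", "az": the turn, a rotation vector about the tool's x, y, z in rad. In form: [{"hand": .., "x": .., "y": .., "z": .., "ax": .., "ay": .., "az": ..}, ...]. A call has 1 to 8 rows; each row is the pose to reach, as a shift and turn from the pose commanded when the call began, along the tool's axes at that moment; what a row does not reach only later rows make up. A row lasts 1/8 s, in which the tool goes at most 62.5 mm and 10.7 degrees, less where a joint would pass 70% of its speed; a pose out of reach is approached as far as the arm can. A call with a gripper value outside its range is refused whole. The fingers move at their own pace and stop on an object; "newtons" is the grip in N (left out, the last holds). Time passes only in rows, so rows that repeat a pose let the fingers close. It gives the time, the measured TCP pose, the force, the opening and the grip force at its end, in the units of the state.
- read_state(): the state, without advancing time (a new reading comes with each control period).
- read_camera(name): name is "scene" or "top" or "wrist"; returns (picture, depth): 400x640x3 uint8, blue, green, red; 400x640 float32, m along the optical axis (not along the pixel's ray), 0 where there is no reading.
- camera_params(name): a dict with "fx", "fy", "cx", "cy" (pixels), "position" and "rotation" of the camera in the world. Camera axes: x right, y up, looking along -z (the intrinsics and any distortion apply to the point x, -y, -z); pixel columns grow to the right and rows downward; lengths in m; the calibration is good to about 2 mm. A picture is of the moment at which its call begins: read the wrist's pose just before it. camera_params takes no time and is no camera call; for the wrist camera it gives the pose at the moment of the call.
- robot.close_job(): hands the job in; it is judged then, once.
The state is a dict: "t": time; "q": joint angles; "dq": joint speeds; "joint_torque": joint torques, N m; "tool_pos": TCP position; "orientation": TCP orientation; "force": force on the tool from outside, world axes, zero at the start; "wrist_torque": the same for the moment, N m; "opening": finger opening in m; "gripper_force": force on a finger pad.
Only numpy, scipy, OpenCV 4.12 (cv2) and the standard library are available. Lean on these libraries where they do the work, as an engineer would, in place of code of your own. Each camera call takes 0.05 s, during which the arm holds its last target. There are 200 camera calls.

## Working session

There is one attempt and no reset: what is moved stays moved. The work goes in short steps, Python scripts to look and compute and a tool call to move; the robot and the scene stay as the last step left them, time stands still between calls to the robot, and variables do not carry over. Pictures are saved under pics/ and viewed, at most 10 in all, crops included, and the job is handed in when it is done.

Besides the shell and the picture viewer there is one more tool, called after ">>>" as name(argument=value, ...), one argument or row to a line, values as JSON. carry_out: Moves the arm, as the interface text tells. Its arguments: {"type":"object","properties":{"targets":{"type":"array","items":{"type":"object","properties":{"hand":{"type":"number"},"x":{"type":"number"},"y":{"type":"number"},"z":{"type":"number"},"ax":{"type":"number"},"ay":{"type":"number"},"az":{"type":"number"}}}},"newtons":{"type":"number"}},"required":["targets"]}

```bash
mkdir -p pics; ls; cat > h.py <<'E'
import numpy as np, cv2
from scipy.spatial.transform import Rotation as R
from plant import read_state, read_camera, camera_params, robot
def cloud(n):
    p=camera_params(n); im,d=read_camera(n)
    v,u=np.mgrid[:400,:640]
    c=np.stack([(u-p['cx'])/p['fx']*d,-(v-p['cy'])/p['fy']*d,-d],-1)
    Rm=np.array(p['rotation']); 
    if Rm.shape!=(3,3): print('rot',Rm)
    w=c@Rm.T+np.array(p['position']); w[d==0]=np.nan
    return im,d,w
E
python3 - <<'E'
from h import *
for n in ('scene','top'):
    p=camera_params(n);print(p)
    im,d,w=cloud(n); cv2.imwrite(f'pics/{n}0.png',im); np.save(f'{n}0.npy',w)
print(read_state())
E
```

```text
pics
{'fx': 444.6076070453839, 'fy': 444.6076070453839, 'cx': 321.5083733948283, 'cy': 194.27100091812298, 'position': array([1.48237069, 0.08069801, 0.81305706]), 'rotation': array([0.66599087, 0.75902551, 1.51846995])}
rot [0.66599087 0.75902551 1.51846995]Traceback (most recent call last):
  File "<stdin>", line 4, in <module>
  File "h.py", line 10, in cloud
    w=c@Rm.T+np.array(p['position']); w[d==0]=np.nan
      ~~~~~~^~~~~~~~~~~~~~~~~~~~~~~~
ValueError: operands could not be broadcast together with shapes (400,640) (3,)
```

```bash
sed -i "s/Rm=np.array(p\['rotation'\]); /Rm=R.from_rotvec(p['rotation']).as_matrix()/; /if Rm.shape/d" h.py
python3 - <<'E'
from h import *
for n in ('scene','top'):
    p=camera_params(n);print(p)
    im,d,w=cloud(n); cv2.imwrite(f'pics/{n}0.png',im); np.save(f'{n}0.npy',w)
print(read_state())
E
```

```text
{'fx': 444.6076070453839, 'fy': 444.6076070453839, 'cx': 321.5083733948283, 'cy': 194.27100091812298, 'position': array([1.48237069, 0.08069801, 0.81305706]), 'rotation': array([0.66599087, 0.75902551, 1.51846995])}
{'fx': 473.04678868074683, 'fy': 473.04678868074683, 'cx': 320.27217731857695, 'cy': 206.70989233927793, 'position': array([ 3.50604658e-01, -6.49201594e-04,  1.25504689e+00]), 'rotation': array([ 0.13370491, -0.14721968, -1.54154933])}
{'t': 0.15, 'q': array([ 1.11758986e+00,  1.30981049e-01,  1.48903121e+00,  3.47299137e-06,
        1.52299598e+00, -8.54177475e-02]), 'dq': array([ 0.0008703 , -0.001432  , -0.00298648,  0.00011221, -0.00076426,
       -0.00017148]), 'joint_torque': array([ 6.14417895e-04, -5.60480547e+01, -4.92332017e+01,  7.68495421e-02,
        3.05930874e-02, -7.82847997e-05]), 'tool_pos': array([0.21564321, 0.55972114, 0.40393105]), 'orientation': array([-5.74401169e-01, -3.08824800e+00,  2.14174051e-03]), 'force': array([ 0.40997285, -0.10958899,  0.33535826]), 'wrist_torque': array([ 0.0506395 ,  0.03364254, -0.04337557]), 'gripper_force': 0.0, 'opening': 0.09300821545383578}
```

View pics/top0.png

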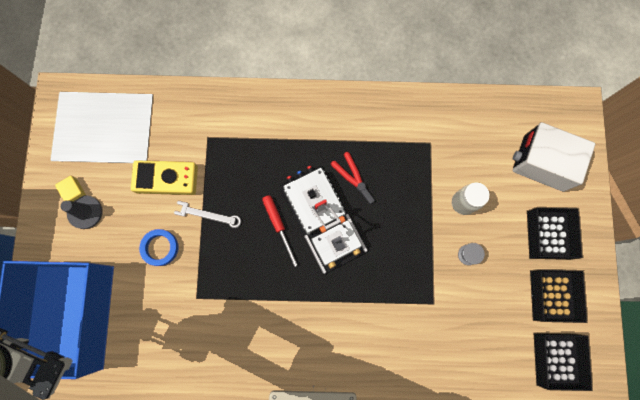

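View pics/scene0.png

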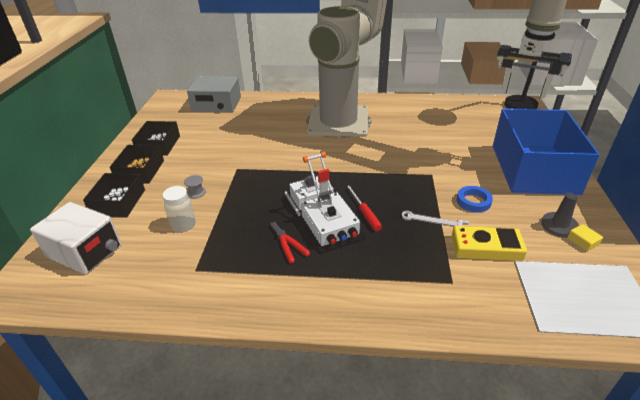

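```bash
python3 - <<'E'
from h import *
w=np.load('top0.npy'); im=cv2.imread('pics/top0.png')
hsv=cv2.cvtColor(im,cv2.COLOR_BGR2HSV)
roi=np.zeros((400,640),bool); roi[150:285,255:385]=1
z=w[...,2]
m=roi&(z>.049)&(z<.06)
P=w[m][:,:2].astype(np.float32)
r=cv2.minAreaRect(P); print('top rect',r, cv2.boxPoints(r),m.sum())
for n in ('top','scene'):
    w=np.load(n+'0.npy'); im=cv2.imread(f'pics/{n}0.png'); hsv=cv2.cvtColor(im,cv2.COLOR_BGR2HSV)
    H,S,V=[hsv[...,i].astype(int) for i in range(3)]
    near=(w[...,0]>.2)&(w[...,0]<.6)&(abs(w[...,1])<.2)&(w[...,2]>.07)
    for nm,mm in (('orange',(H>6)&(H<20)&(S>180)&(V>120)),('red',((H<=5)|(H>174))&(S>150)&(V>80))):
        k,l,st,c=cv2.connectedComponentsWithStats((mm&near).astype(np.uint8))
        for i in range(1,k):
            if st[i,4]>3: print(n,nm,st[i],w[l==i].mean(0).round(4), np.median(w[l==i],0).round(4))
    x0,y0,x1,y1=(250,150,390,290) if n=='top' else (270,140,380,260)
    cv2.imwrite(f'pics/{n}0c.png',cv2.resize(im[y0:y1,x0:x1],None,fx=4,fy=4,interpolation=cv2.INTER_CUBIC))
E
```

```text
top rect ((0.5511324405670166, -0.01253855973482132), (0.23945075273513794, 0.11489729583263397), 28.6945858001709) [[ 0.41852695 -0.0196301 ]
 [ 0.4736938  -0.12041704]
 [ 0.68373793 -0.00544702]
 [ 0.6285711   0.09533992]] 2883
top orange [342 219   3   3   5] [ 0.5162 -0.0607  0.1788] [ 0.5162 -0.0606  0.1788]
top orange [321 230   5   2   5] [ 0.4913 -0.0152  0.1766] [ 0.492  -0.0152  0.1768]
top red [315 200  11   9  38] [ 0.5565 -0.0067  0.1616] [ 0.5566 -0.0068  0.1651]
scene orange [321 152   5   5  16] [ 0.5027 -0.0113  0.1771] [ 0.5021 -0.0116  0.1782]
scene orange [304 157   4   5  16] [ 0.528  -0.0558  0.1762] [ 0.5288 -0.0565  0.1765]
scene red [318 169  11  13 115] [ 0.5652 -0.0066  0.1534] [ 0.5653 -0.007   0.1544]
```

View pics/top0c.png

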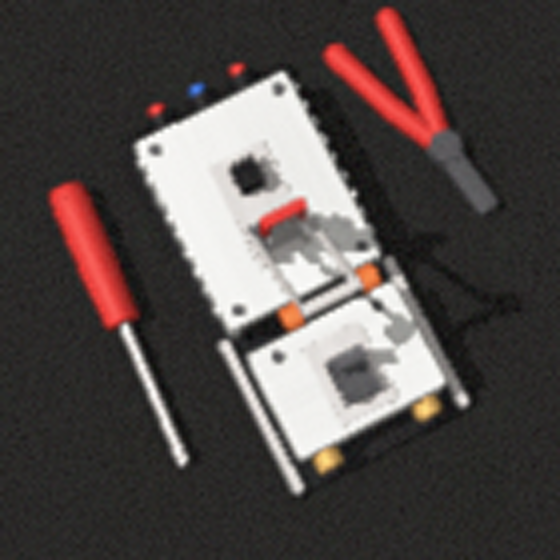

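View pics/scene0c.png

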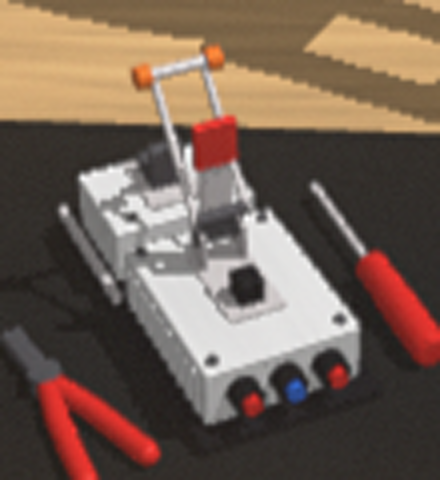

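The housing is seen with its cap towards the robot: keeper at about (340,244) and discs at (322,229) and (342,220) in the top image. The lever is a little past upright. Next I work out the pre-grasp.

```bash
cat >> h.py <<'E'
import json,sys
def frame(yaw):  # housing axes in world
    xh=np.array([np.cos(yaw),np.sin(yaw),0]); return np.stack([xh,np.cross([0,0,1],xh),[0,0,1]],1)
def toolR(Rh,tilt,flip=1): # tool z leaning: body towards +xh by tilt
    a=Rh@np.array([-np.sin(tilt),0,-np.cos(tilt)]); y=flip*Rh[:,1]; return np.stack([np.cross(y,a),y,a],1)
def rel(p,Rt,s=None):  # shift/turn from the current pose to TCP position p, rotation Rt
    s=s or read_state(); R0=R.from_rotvec(s['orientation']).as_matrix()
    d=R0.T@(p-s['tool_pos']); r=R.from_matrix(R0.T@Rt).as_rotvec()
    return d.round(4),r.round(4)
E
python3 - <<'E'
from h import *
s=read_state(); R0=R.from_rotvec(s['orientation']).as_matrix(); print(R0.round(2))
yaw=np.radians(180+28.7); Rh=frame(yaw)
bar=np.array([.507,-.036,.172])
for f in (1,-1):
    Rt=toolR(Rh,np.radians(15),f); p=bar-Rt[:,2]*(.17+.13); print(f,p,rel(p,Rt))
p=camera_params('wrist'); Rc=R.from_rotvec(p['rotation']).as_matrix()
print('cam in tool',R0.T@(p['position']-s['tool_pos']),(R0.T@Rc).round(2),p['fx'])
# keeper from top cloud
w=np.load('top0.npy'); q=(w-[.57,-.002,0])@Rh
im=cv2.imread('pics/top0.png'); 
m=(q[...,0]>.06)&(q[...,0]<.13)&(abs(q[...,1])<.03)&(q[...,2]>.065)&(q[...,2]<.1)
for v,u in np.argwhere(m): print(u,v,(q[v,u]*1000).round(),im[v,u].max(),end=';')
E
```

```text
[[-0.93  0.36 -0.  ]
 [ 0.36  0.93 -0.  ]
 [ 0.   -0.   -1.  ]]
1 [ 0.43889336 -0.0732873   0.46177775] (array([-0.4359, -0.5105, -0.0572]), array([-0.2981,  0.1394,  2.2571]))
-1 [ 0.43889336 -0.0732873   0.46177775] (array([-0.4359, -0.5105, -0.0572]), array([-0.115 , -0.2458, -0.8635]))
cam in tool [ 0.06958388 -0.00051117  0.01980563] [[-0.    0.97  0.25]
 [ 1.    0.    0.  ]
 [ 0.    0.25 -0.97]] 325.5349407301748
332 236 [87. -4. 66.] 232;338 236 [95.  7. 89.] 175;339 236 [96.  9. 88.] 150;340 236 [98. 11. 88.] 170;336 237 [96.  1. 91.] 184;337 237 [97.  3. 90.] 158;338 237 [98.  6. 90.] 126;339 237 [99.  8. 88.] 112;340 237 [100.  10.  93.] 132;341 237 [101.  12.  93.] 166;335 238 [96. -2. 88.] 150;336 238 [98. -0. 92.] 126;337 238 [99.  2. 93.] 124;338 238 [100.   4.  92.] 111;339 238 [101.   7.  87.] 107;340 238 [103.   8.  97.] 105;341 238 [104.  11.  93.] 112;333 239 [97. -8. 93.] 155;334 239 [98. -6. 93.] 125;335 239 [99. -3. 90.] 112;336 239 [100.  -1.  93.] 106;337 239 [101.   1.  94.] 108;338 239 [102.   3.  90.] 101;339 239 [103.   5.  93.] 99;340 239 [104.   8.  91.]
[... 2201 characters left out ...]
 247 [116.  -9.  70.] 92;337 247 [117.  -6.  69.] 98;338 247 [119.  -5.  75.] 93;339 247 [120.  -2.  72.] 90;340 247 [121.  -0.  76.] 93;341 247 [122.   2.  76.] 96;342 247 [123.   4.  74.] 90;343 247 [124.   7.  71.] 86;344 247 [125.   9.  74.] 93;335 248 [117. -12.  65.] 144;336 248 [118. -10.  71.] 94;337 248 [120.  -8.  77.] 89;338 248 [121.  -5.  70.] 90;339 248 [122.  -3.  74.] 91;340 248 [123.  -1.  69.] 90;341 248 [124.   2.  67.] 91;342 248 [125.   3.  74.] 81;336 249 [120. -11.  68.] 94;337 249 [122.  -9.  71.] 86;338 249 [123.  -6.  67.] 88;339 249 [124.  -5.  77.] 88;340 249 [125.  -2.  72.] 85;336 250 [122. -12.  65.] 139;337 250 [124. -10.  72.] 94;338 250 [125.  -8.  72.] 102;
```

>>> carry_out(
  targets=[
    {"hand": 100, "x": -0.436, "y": -0.51, "z": -0.057, "ax": -0.115, "ay": -0.246, "az": -0.864},
    {"hand": 100, "x": -0.436, "y": -0.51, "z": -0.057, "ax": -0.115, "ay": -0.246, "az": -0.864},
    {"hand": 100, "x": -0.436, "y": -0.51, "z": -0.057, "ax": -0.115, "ay": -0.246, "az": -0.864},
    {"hand": 100, "x": -0.436, "y": -0.51, "z": -0.057, "ax": -0.115, "ay": -0.246, "az": -0.864},
    {"hand": 100, "x": -0.436, "y": -0.51, "z": -0.057, "ax": -0.115, "ay": -0.246, "az": -0.864},
    {"hand": 100, "x": -0.436, "y": -0.51, "z": -0.057, "ax": -0.115, "ay": -0.246, "az": -0.864},
    {"hand": 100, "x": -0.436, "y": -0.51, "z": -0.057, "ax": -0.115, "ay": -0.246, "az": -0.864},
    {"hand": 100, "x": -0.436, "y": -0.51, "z": -0.057, "ax": -0.115, "ay": -0.246, "az": -0.864},
  ],
)

```text
t: 1.15
tool_pos: [0.3757, 0.1063, 0.446]
orientation: [-0.716, 2.794, 0.096]
force: [0.2, 0.7, 0.2]
opening: 0.0932
gripper_force: 0.0
```

```bash
cat >> h.py <<'E'
O=np.array([.561,-.007,0]); Rh=frame(np.radians(208.7))
def tgt(x,y,z,tilt,L=.17,flip=-1): # housing-frame point (m) held L ahead of the TCP
    Rt=toolR(Rh,np.radians(tilt),flip); p=O+Rh@np.array([x,y,z])-Rt[:,2]*L; return rel(p,Rt)
E
python3 - <<'E'
from h import *
s=read_state();print(s['t'],s['tool_pos'],tgt(.062,0,.172,15,.30))
E
```

```text
1.15 [0.37573884 0.10631531 0.4459744 ] (array([ 0.0265, -0.1883, -0.0236]), array([0.0006, 0.0025, 0.001 ]))
```

>>> carry_out(
  targets=[
    {"hand": 100, "x": 0.0265, "y": -0.188, "z": -0.0235},
    {"hand": 100, "x": 0.0265, "y": -0.188, "z": -0.0235},
    {"hand": 100, "x": 0.0265, "y": -0.188, "z": -0.0235},
    {"hand": 100, "x": 0.0265, "y": -0.188, "z": -0.0235},
    {"hand": 100, "x": 0.0265, "y": -0.188, "z": -0.0235},
  ],
)

```text
schema error: expected keys hand, x, y, z, ax, ay, az
```

```bash
python3 - <<'E'
from h import *
im,d,w=cloud('wrist'); cv2.imwrite('pics/w1.png',im)
q=(w-O)@Rh; np.save('w1.npy',q)
hsv=cv2.cvtColor(im,cv2.COLOR_BGR2HSV);H,S,V=[hsv[...,i].astype(int) for i in range(3)]
near=(abs(q[...,1])<.05)&(abs(q[...,0])<.15)&(q[...,2]>.1)
k,l,st,c=cv2.connectedComponentsWithStats(((H>6)&(H<20)&(S>150)&(V>100)&near).astype(np.uint8))
for i in range(1,k):
    if st[i,4]>20: print(st[i],q[l==i].mean(0).round(4),np.percentile(q[l==i],[2,98],axis=0).round(4))
m=(abs(q[...,1])<.010)&(q[...,0]>.07)&(q[...,0]<.13)&(q[...,2]>.083)&(q[...,2]<.098)
print('beak',m.sum(),np.percentile(q[m],[2,25,50,75,98],axis=0).round(4))
m=(q[...,2]>.083)&(q[...,2]<.098)&(q[...,0]>.08)&(q[...,0]<.13); print('beak y',np.percentile(q[m][:,1],[2,98]))
print(read_state()['tool_pos'],tgt(.062,0,.172,15))
E
```

```text
[ 39 163  27  20 382] [0.0618 0.0247 0.1762] [[0.0528 0.0206 0.1668]
 [0.0678 0.0312 0.1805]]
[104 163  24  20 425] [ 0.0611 -0.0258  0.1753] [[ 0.053  -0.0293  0.1658]
 [ 0.0677 -0.0193  0.1802]]
beak 250 [[ 0.0842 -0.0097  0.0864]
 [ 0.087  -0.005   0.0897]
 [ 0.09    0.0001  0.0902]
 [ 0.0924  0.005   0.0907]
 [ 0.0943  0.0096  0.0917]]
beak y [-0.0109647  0.0130189]
[0.37810039 0.09890374 0.44651926] (array([ 0.024 , -0.1802,  0.1086]), array([-0.0064,  0.0018, -0.007 ]))
```

View pics/w1.png

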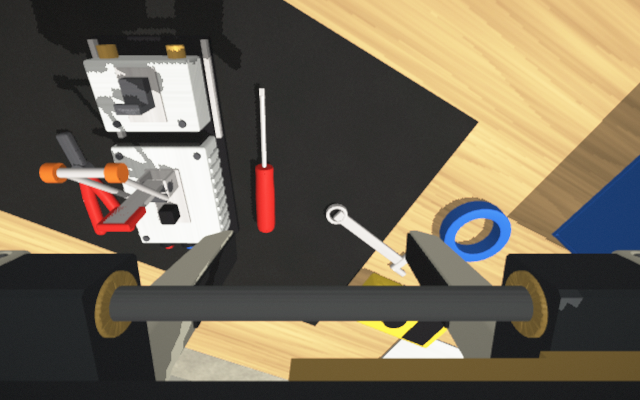

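Wrist view: the discs are at (52,173) and (116,173), giving a bar at x=60.5, z=172 mm in the housing frame. The beak spans x 84–94.5 mm, which agrees with the nominal keeper.

>>> carry_out(
  targets=[
    {"hand": 100, "x": 0.022, "y": -0.18, "z": -0.02, "ax": -0.006, "ay": 0.002, "az": -0.007},
    {"hand": 100, "x": 0.022, "y": -0.18, "z": -0.02, "ax": -0.006, "ay": 0.002, "az": -0.007},
    {"hand": 100, "x": 0.022, "y": -0.18, "z": -0.02, "ax": -0.006, "ay": 0.002, "az": -0.007},
    {"hand": 100, "x": 0.022, "y": -0.18, "z": -0.02, "ax": -0.006, "ay": 0.002, "az": -0.007},
    {"hand": 100, "x": 0.022, "y": -0.18, "z": -0.02, "ax": -0.006, "ay": 0.002, "az": -0.007},
    {"hand": 100, "x": 0.022, "y": -0.18, "z": -0.02, "ax": -0.006, "ay": 0.002, "az": -0.007},
  ],
)

```text
t: 1.95
tool_pos: [0.439, -0.0612, 0.4591]
orientation: [-0.73, 2.795, 0.103]
force: [-0.1, 0.3, -0.7]
opening: 0.0929
gripper_force: 0.0
```

```bash
python3 - <<'E'
from h import *
im,d,w=cloud('wrist'); cv2.imwrite('pics/w2.png',im)
q=(w-O)@Rh
hsv=cv2.cvtColor(im,cv2.COLOR_BGR2HSV);H,S,V=[hsv[...,i].astype(int) for i in range(3)]
near=(abs(q[...,1])<.05)&(abs(q[...,0])<.15)&(q[...,2]>.1)
k,l,st,c=cv2.connectedComponentsWithStats(((H>6)&(H<20)&(S>150)&(V>100)&near).astype(np.uint8))
for i in range(1,k):
    if st[i,4]>20: print(st[i],q[l==i].mean(0).round(4),np.percentile(q[l==i],[2,98],axis=0).round(4))
m=(abs(q[...,1])<.010)&(q[...,0]>.07)&(q[...,0]<.13)&(q[...,2]>.083)&(q[...,2]<.098)
print('beak',m.sum(),np.percentile(q[m],[2,50,98],axis=0).round(4))
print(read_state()['tool_pos'],tgt(.0605,0,.172,15))
E
```

```text
[271 185  12  17 192] [0.0623 0.0256 0.1774] [[0.0547 0.0214 0.1719]
 [0.0676 0.0302 0.1801]]
[329 185  11  17 185] [ 0.0627 -0.0237  0.1775] [[ 0.0552 -0.028   0.1715]
 [ 0.0677 -0.0193  0.1804]]
beak 205 [[ 0.0847 -0.0096  0.0851]
 [ 0.0901 -0.0002  0.0902]
 [ 0.0943  0.0092  0.0918]]
[ 0.43896284 -0.06106446  0.45918911] (array([ 0.0043, -0.0121,  0.1261]), array([ 0.0074, -0.0005,  0.0095]))
```

>>> carry_out(
  targets=[
    {"hand": 100, "x": 0.0043, "y": -0.013, "z": 0.04, "ax": 0.0074, "ay": 0, "az": 0.0095},
    {"hand": 100, "x": 0.0043, "y": -0.013, "z": 0.08, "ax": 0.0074, "ay": 0, "az": 0.0095},
    {"hand": 100, "x": 0.0043, "y": -0.013, "z": 0.11, "ax": 0.0074, "ay": 0, "az": 0.0095},
    {"hand": 100, "x": 0.0043, "y": -0.013, "z": 0.126, "ax": 0.0074, "ay": 0, "az": 0.0095},
    {"hand": 100, "x": 0.0043, "y": -0.013, "z": 0.126, "ax": 0.0074, "ay": 0, "az": 0.0095},
    {"hand": 55, "x": 0.0043, "y": -0.013, "z": 0.126, "ax": 0.0074, "ay": 0, "az": 0.0095},
    {"hand": 55, "x": 0.0043, "y": -0.013, "z": 0.126, "ax": 0.0074, "ay": 0, "az": 0.0095},
    {"hand": 55, "x": 0.0043, "y": -0.013, "z": 0.126, "ax": 0.0074, "ay": 0, "az": 0.0095},
  ],
  newtons=25,
)

```text
t: 3.0
tool_pos: [0.4702, -0.0596, 0.3373]
orientation: [-0.712, 2.797, 0.092]
force: [0.2, 0.3, 0.5]
opening: 0.0675
gripper_force: 0.0
```

```bash
python3 - <<'E'
from h import *
print(read_state()['force'],read_state()['opening'],tgt(.061,0.0005,.172,15),'over',tgt(.090,0.0005,.125,15),tgt(.1035,0.0005,.104,15),'down',tgt(.1035,.0005,.079,15))
E
```

```text
[0.18068174 0.33415545 0.45616803] 0.06754613794665733 (array([0.0004, 0.002 , 0.001 ]), array([-0.0018,  0.0004, -0.0021])) over (array([0.0406, 0.002 , 0.0389]), array([-0.0018,  0.0004, -0.0021])) (array([0.0591, 0.002 , 0.0556]), array([-0.0018,  0.0004, -0.0021])) down (array([0.0655, 0.0021, 0.0798]), array([-0.0018,  0.0004, -0.0021]))
```

>>> carry_out(
  targets=[
    {"hand": 55, "x": 0, "y": 0.0015, "z": 0.001, "ax": 0, "ay": 0, "az": 0},
    {"hand": 55, "x": 0, "y": 0.0015, "z": 0.001, "ax": 0, "ay": 0, "az": 0},
    {"hand": 55, "x": 0, "y": 0.0015, "z": 0.001, "ax": 0, "ay": 0, "az": 0},
    {"hand": 55, "x": 0, "y": 0.0015, "z": 0.001, "ax": 0, "ay": 0, "az": 0},
  ],
)

```text
t: 3.5
tool_pos: [0.4695, -0.0579, 0.3356]
orientation: [-0.713, 2.798, 0.094]
force: [-5.6, 2.2, 4.5]
opening: 0.0601
gripper_force: 25.0
```

>>> carry_out(
  targets=[
    {"hand": 55, "x": 0.0135, "y": 0, "z": 0.0125, "ax": 0, "ay": 0, "az": 0},
    {"hand": 55, "x": 0.027, "y": 0, "z": 0.025, "ax": 0, "ay": 0, "az": 0},
    {"hand": 55, "x": 0.0405, "y": 0, "z": 0.038, "ax": 0, "ay": 0, "az": 0},
    {"hand": 55, "x": 0.05, "y": 0, "z": 0.047, "ax": 0, "ay": 0, "az": 0},
    {"hand": 55, "x": 0.059, "y": 0, "z": 0.0545, "ax": 0, "ay": 0, "az": 0},
    {"hand": 55, "x": 0.059, "y": 0, "z": 0.0545, "ax": 0, "ay": 0, "az": 0},
    {"hand": 55, "x": 0.059, "y": 0, "z": 0.0545, "ax": 0, "ay": 0, "az": 0},
  ],
)

```text
t: 4.38
tool_pos: [0.4313, -0.0786, 0.267]
orientation: [-0.713, 2.8, 0.094]
force: [-3.8, 0.9, 0.4]
opening: 0.0596
gripper_force: 25.0
```

```bash
python3 - <<'E'
from h import *
im,d,w=cloud('wrist'); cv2.imwrite('pics/w3.png',im)
q=(w-O)@Rh
hsv=cv2.cvtColor(im,cv2.COLOR_BGR2HSV);H,S,V=[hsv[...,i].astype(int) for i in range(3)]
near=(abs(q[...,1])<.05)&(abs(q[...,0])<.15)&(q[...,2]>.07)
k,l,st,c=cv2.connectedComponentsWithStats(((H>6)&(H<20)&(S>150)&(V>100)&near).astype(np.uint8))
for i in range(1,k):
    if st[i,4]>20: print(st[i],q[l==i].mean(0).round(4),np.percentile(q[l==i],[2,98],axis=0).round(4))
m=(abs(q[...,1])<.012)&(q[...,0]>.08)&(q[...,0]<.13)&(q[...,2]>.06)&(q[...,2]<.12)
print(np.percentile(q[m],[2,50,98],axis=0).round(4))
print(read_state()['force'],tgt(.1035,.0,.104,15),tgt(.1035,.0,.079,15))
E
```

```text
[258 254  25  31 677] [0.1045 0.026  0.1105] [[0.0975 0.0212 0.1031]
 [0.1086 0.0312 0.1142]]
[361 254  24  31 654] [ 0.1045 -0.0235  0.1108] [[ 0.0976 -0.0284  0.104 ]
 [ 0.1084 -0.0187  0.1146]]
[[ 0.0892 -0.0105  0.0621]
 [ 0.1017  0.0006  0.0717]
 [ 0.114   0.0115  0.11  ]]
[-4.93891374  1.12384189  0.1863096 ] (array([-0.0008,  0.0005, -0.001 ]), array([ 0.0003, -0.0024, -0.0021])) (array([0.0056, 0.0005, 0.0232]), array([ 0.0003, -0.0024, -0.0021]))
```

View pics/w3.png

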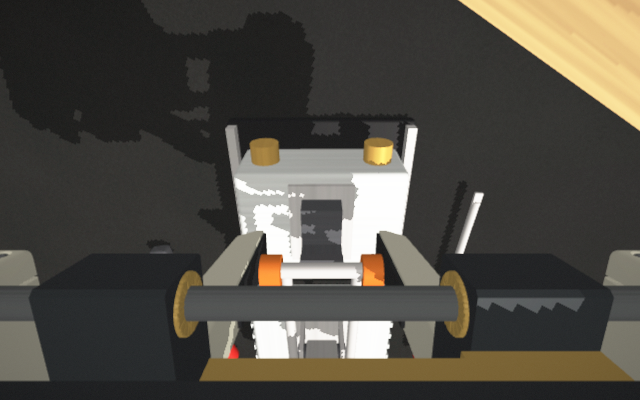

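Bar (pixels 280–365, row 270) is over and just behind the beak. Lower it, going a little further out.

>>> carry_out(
  targets=[
    {"hand": 55, "x": 0.0025, "y": 0, "z": 0, "ax": 0, "ay": 0, "az": 0},
    {"hand": 55, "x": 0.0045, "y": 0, "z": 0.0085, "ax": 0, "ay": 0, "az": 0},
    {"hand": 55, "x": 0.0065, "y": 0, "z": 0.017, "ax": 0, "ay": 0, "az": 0},
    {"hand": 55, "x": 0.0088, "y": 0, "z": 0.0255, "ax": 0, "ay": 0, "az": 0},
    {"hand": 55, "x": 0.0088, "y": 0, "z": 0.0255, "ax": 0, "ay": 0, "az": 0},
  ],
)

```text
t: 5.05
tool_pos: [0.43, -0.0793, 0.2401]
orientation: [-0.713, 2.798, 0.094]
force: [-2.8, 4.1, 1.0]
opening: 0.0596
gripper_force: 25.0
```

```bash
cat > see.py <<'E'
from h import *
im,d,w=cloud('wrist'); cv2.imwrite(sys.argv[1],im)
q=(w-O)@Rh
hsv=cv2.cvtColor(im,cv2.COLOR_BGR2HSV);H,S,V=[hsv[...,i].astype(int) for i in range(3)]
near=(abs(q[...,1])<.05)&(abs(q[...,0])<.15)&(q[...,2]>.07)
k,l,st,c=cv2.connectedComponentsWithStats(((H>6)&(H<20)&(S>150)&(V>100)&near).astype(np.uint8))
for i in range(1,k):
    if st[i,4]>20: print(st[i],q[l==i].mean(0).round(4),np.percentile(q[l==i],[2,98],axis=0).round(4))
s=read_state();print(s['t'],s['force'],tgt(.095,.0,.079,15))
E
python3 see.py pics/w4.png
```

```text
[258 255  25  30 652] [0.1064 0.026  0.0846] [[0.1004 0.0212 0.0769]
 [0.11   0.0311 0.0886]]
[361 255  24  30 623] [ 0.1064 -0.0236  0.0849] [[ 0.1004 -0.0283  0.0777]
 [ 0.11   -0.0187  0.0887]]
5.1 [-2.51761706  3.21924177  0.91312822] (array([-0.011 ,  0.0006, -0.    ]), array([ 0.    , -0.0013, -0.0021]))
```

>>> carry_out(
  targets=[
    {"hand": 55, "x": -0.0025, "y": 0, "z": 0.0012, "ax": 0, "ay": 0, "az": 0},
    {"hand": 55, "x": -0.005, "y": 0, "z": 0.0024, "ax": 0, "ay": 0, "az": 0},
    {"hand": 55, "x": -0.0075, "y": 0, "z": 0.0035, "ax": 0, "ay": 0, "az": 0},
    {"hand": 55, "x": -0.0085, "y": 0, "z": 0.0038, "ax": 0, "ay": 0, "az": 0},
    {"hand": 55, "x": -0.0085, "y": 0, "z": 0.0038, "ax": 0, "ay": 0, "az": 0},
    {"hand": 55, "x": -0.0085, "y": 0, "z": 0.0038, "ax": 0, "ay": 0, "az": 0},
  ],
)

```text
t: 5.85
tool_pos: [0.4377, -0.0752, 0.2387]
orientation: [-0.713, 2.8, 0.094]
force: [-6.3, 0.7, 0.1]
opening: 0.0598
gripper_force: 25.0
```

```bash
python3 see.py pics/w5.png
```

```text
[258 255  25  31 675] [0.0997 0.0256 0.0854] [[0.0921 0.0142 0.076 ]
 [0.1475 0.031  0.1441]]
[361 255  24  31 650] [ 0.0997 -0.0231  0.0857] [[ 0.0921 -0.0283  0.0769]
 [ 0.1477 -0.0118  0.1444]]
5.9 [-6.43662091  1.57127767  0.63497095] (array([-0.003 ,  0.0006, -0.0038]), array([ 0.0001, -0.0026, -0.002 ]))
```

>>> carry_out(
  targets=[
    {"hand": 55, "x": 0.0005, "y": 0, "z": 0.002, "ax": 0, "ay": 0, "az": 0},
    {"hand": 55, "x": 0.0005, "y": 0, "z": 0.002, "ax": 0, "ay": 0, "az": 0},
    {"hand": 100, "x": 0.0005, "y": 0, "z": 0.002, "ax": 0, "ay": 0, "az": 0},
    {"hand": 100, "x": 0.0005, "y": 0, "z": 0.002, "ax": 0, "ay": 0, "az": 0},
    {"hand": 100, "x": 0.0005, "y": 0, "z": 0.002, "ax": 0, "ay": 0, "az": 0},
    {"hand": 100, "x": 0.0005, "y": 0, "z": -0.04, "ax": 0, "ay": 0, "az": 0},
    {"hand": 100, "x": 0.03, "y": 0, "z": -0.1, "ax": 0, "ay": 0, "az": 0},
    {"hand": 100, "x": 0.03, "y": 0, "z": -0.1, "ax": 0, "ay": 0, "az": 0},
  ],
)

```text
t: 6.9
tool_pos: [0.3902, -0.1026, 0.3326]
orientation: [-0.71, 2.792, 0.084]
force: [0.2, -0.3, -0.4]
opening: 0.0929
gripper_force: 0.0
```

```bash
python3 see.py pics/w6.png; python3 - <<'E'
from h import *
im,d,w=cloud('scene'); cv2.imwrite('pics/s6.png',cv2.resize(im[130:270,250:400],None,fx=4,fy=4)); q=(w-O)@Rh
hsv=cv2.cvtColor(im,cv2.COLOR_BGR2HSV);H,S,V=[hsv[...,i].astype(int) for i in range(3)]
m=((H<=5)|(H>174))&(S>150)&(V>80)&(q[...,2]>.09)&(abs(q[...,1])<.03)&(abs(q[...,0])<.1)
print('lever red',m.sum(),np.percentile(q[m],[2,50,98],axis=0).round(4))
E
```

```text
[289 232  13  18 216] [0.097  0.026  0.0824] [[0.0896 0.0214 0.0757]
 [0.1016 0.0308 0.0856]]
[350 232  13  19 208] [ 0.0969 -0.0236  0.0827] [[ 0.0895 -0.0283  0.077 ]
 [ 0.1015 -0.0188  0.0857]]
6.95 [1.00715552 0.58763438 0.26472486] (array([-0.0317,  0.0022,  0.0993]), array([-0.006 ,  0.0025, -0.0024]))
lever red 125 [[-0.0023 -0.014   0.136 ]
 [ 0.0013  0.0013  0.153 ]
 [ 0.006   0.0157  0.1675]]
```

View pics/w6.png

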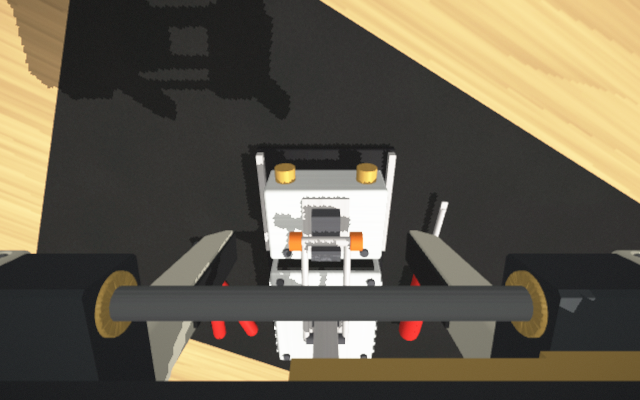

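Hooked: bar discs at (296,241) and (356,241), x≈94, z≈78 mm. The lever is upright. Next, the press path.

```bash
python3 - <<'E'
from h import *
print('approach',tgt(.050,0,.150,40,.186))
# waypoints relative to approach pose, tool axes
t=np.radians(40); ex=np.array([np.cos(t),-np.sin(t)]); ez=np.array([-np.sin(t),-np.cos(t)])
for th in [1.57,1.4,1.2,1.0,.8,.6,.45,.3,.15,0,-.03]:
    n=np.array([np.sin(th),np.cos(th)]); c=.0075*abs(ex@n)
    p=np.array([0,.079])+.07*np.array([-np.cos(th),np.sin(th)])+(.007+c)*n
    d=p-[.05,.15]; print(th,p.round(4),(d@ex).round(4),(d@ez).round(4))
E
```

```text
approach (array([-0.0154,  0.0012,  0.0419]), array([-0.0039, -0.4353, -0.002 ]))
1.57 [0.0127 0.149 ] -0.0279 0.0247
1.4 [-0.0002  0.15  ] -0.0385 0.0323
1.2 [-0.0155  0.1481] -0.0489 0.0436
1.0 [-0.0301  0.1429] -0.0568 0.0569
0.8 [-0.0432  0.1346] -0.0615 0.0717
0.6 [-0.0534  0.1249] -0.0631 0.0857
0.45 [-0.0592  0.1174] -0.0627 0.0951
0.3 [-0.0639  0.1092] -0.061 0.1045
0.15 [-0.0676  0.1002] -0.0581 0.1137
0 [-0.07    0.0908] -0.0539 0.1225
-0.03 [-0.0703  0.0889] -0.0529 0.1242
```

>>> carry_out(
  targets=[
    {"hand": 0, "x": -0.002, "y": 0.001, "z": 0.005, "ax": -0.001, "ay": -0.1, "az": 0},
    {"hand": 0, "x": -0.006, "y": 0.001, "z": 0.015, "ax": -0.002, "ay": -0.2, "az": -0.001},
    {"hand": 0, "x": -0.01, "y": 0.001, "z": 0.028, "ax": -0.003, "ay": -0.32, "az": -0.001},
    {"hand": 0, "x": -0.0155, "y": 0.001, "z": 0.042, "ax": -0.004, "ay": -0.435, "az": -0.002},
    {"hand": 0, "x": -0.0155, "y": 0.001, "z": 0.042, "ax": -0.004, "ay": -0.435, "az": -0.002},
    {"hand": 0, "x": -0.0155, "y": 0.001, "z": 0.042, "ax": -0.004, "ay": -0.435, "az": -0.002},
    {"hand": 0, "x": -0.0155, "y": 0.001, "z": 0.042, "ax": -0.004, "ay": -0.435, "az": -0.002},
    {"hand": 0, "x": -0.0155, "y": 0.001, "z": 0.042, "ax": -0.004, "ay": -0.435, "az": -0.002},
  ],
)

```text
t: 8.0
tool_pos: [0.4176, -0.0396, 0.3154]
orientation: [-0.557, 2.438, 0.175]
force: [0.8, 0.3, -0.7]
opening: 0.0171
gripper_force: 0.0
```

```bash
python3 - <<'E'
from h import *
print(tgt(.050,0,.150,40,.186),read_state()['opening'])
E
```

```text
(array([ 0.0347, -0.0416,  0.0029]), array([-0.0415, -0.0493, -0.0368])) 0.017130888821905423
```

```bash
python3 - <<'E'
from h import *
s=read_state();print(s['q'],s['dq'],(R.from_rotvec(s['orientation']).as_matrix().T@(np.array([0,0,0]))), (s['tool_pos']-O)@Rh,((s['tool_pos']-O)+.186*R.from_rotvec(s['orientation']).as_matrix()[:,2])@Rh)
E
```

```text
[-0.43322431 -0.62337938  2.35605382  0.56740014  1.03039037 -2.65696533] [-0.00086502 -0.00498156  0.002818    0.00373363 -0.00257569 -0.0013272 ] [0. 0. 0.] [ 0.14143356 -0.04029901  0.31535438] [ 0.0292482  -0.0327512   0.16718732]
```

>>> carry_out(
  targets=[
    {"hand": 0, "x": 0, "y": 0, "z": 0, "ax": 0, "ay": 0, "az": 0},
  ],
)

```text
t: 8.12
tool_pos: [0.4175, -0.0395, 0.3154]
orientation: [-0.557, 2.438, 0.175]
force: [0.1, 0.1, 0.5]
opening: 0.0075
gripper_force: 0.0
```

```bash
python3 - <<'E'
from h import *
s=read_state();print(s['q'],((s['tool_pos']-O)+.186*R.from_rotvec(s['orientation']).as_matrix()[:,2])@Rh,tgt(.050,0,.150,40,.186))
E
```

```text
[-0.43311519 -0.62394286  2.3564798   0.56770947  1.03021987 -2.65697692] [ 0.02919152 -0.03287252  0.16723166] (array([ 0.0347, -0.0417,  0.0029]), array([-0.0416, -0.0489, -0.0368]))
```

Joint 6 reached its range limit, so I'll back off and take the half-turned tool attitude.

>>> carry_out(
  targets=[
    {"hand": 0, "x": 0, "y": 0, "z": -0.05, "ax": 0, "ay": 0, "az": 0.17},
    {"hand": 0, "x": 0, "y": 0, "z": -0.08, "ax": 0, "ay": 0, "az": 0.35},
    {"hand": 0, "x": 0, "y": 0, "z": -0.08, "ax": 0, "ay": 0, "az": 0.53},
    {"hand": 0, "x": 0, "y": 0, "z": -0.08, "ax": 0, "ay": 0, "az": 0.71},
    {"hand": 0, "x": 0, "y": 0, "z": -0.08, "ax": 0, "ay": 0, "az": 0.89},
    {"hand": 0, "x": 0, "y": 0, "z": -0.08, "ax": 0, "ay": 0, "az": 1.07},
    {"hand": 0, "x": 0, "y": 0, "z": -0.08, "ax": 0, "ay": 0, "az": 1.25},
    {"hand": 0, "x": 0, "y": 0, "z": -0.08, "ax": 0, "ay": 0, "az": 1.43},
  ],
)

```text
t: 9.12
tool_pos: [0.3735, -0.0597, 0.379]
orientation: [1.26, 2.344, 0.717]
force: [-0.2, -0.3, 0.1]
opening: 0.0001
gripper_force: 0.0
```

>>> carry_out(
  targets=[
    {"hand": 0, "x": 0, "y": 0, "z": 0, "ax": 0, "ay": 0, "az": 0.17},
    {"hand": 0, "x": 0, "y": 0, "z": 0, "ax": 0, "ay": 0, "az": 0.35},
    {"hand": 0, "x": 0, "y": 0, "z": 0, "ax": 0, "ay": 0, "az": 0.53},
    {"hand": 0, "x": 0, "y": 0, "z": 0, "ax": 0, "ay": 0, "az": 0.71},
    {"hand": 0, "x": 0, "y": 0, "z": 0, "ax": 0, "ay": 0, "az": 0.89},
    {"hand": 0, "x": 0, "y": 0, "z": 0, "ax": 0, "ay": 0, "az": 1.07},
    {"hand": 0, "x": 0, "y": 0, "z": 0, "ax": 0, "ay": 0, "az": 1.25},
    {"hand": 0, "x": 0, "y": 0, "z": 0, "ax": 0, "ay": 0, "az": 1.43},
  ],
)

```text
t: 10.12
tool_pos: [0.3735, -0.0597, 0.379]
orientation: [-2.744, -1.041, -0.986]
force: [0.2, -0.3, 0.0]
opening: 0.0008
gripper_force: 0.0
```

```bash
python3 - <<'E'
from h import *
s=read_state();print(s['t'],s['q'],s['opening'],((s['tool_pos']-O)+.186*R.from_rotvec(s['orientation']).as_matrix()[:,2])@Rh,tgt(.050,0,.150,40,.186,1))
E
```

```text
10.125 [-0.56123288 -0.82294848  2.35066442  0.55974435  1.27155612  0.20982316] 0.0007622657916186652 [ 0.07748065 -0.0362989   0.23091733] (array([-0.0447,  0.0308,  0.0829]), array([0.0345, 0.0541, 0.2389]))
```

>>> carry_out(
  targets=[
    {"hand": 0, "x": -0.02, "y": 0.03, "z": 0.02, "ax": 0.017, "ay": 0.027, "az": 0.12},
    {"hand": 0, "x": -0.0447, "y": 0.0308, "z": 0.05, "ax": 0.0345, "ay": 0.054, "az": 0.239},
    {"hand": 0, "x": -0.0447, "y": 0.0308, "z": 0.083, "ax": 0.0345, "ay": 0.054, "az": 0.239},
    {"hand": 0, "x": -0.0447, "y": 0.0308, "z": 0.083, "ax": 0.0345, "ay": 0.054, "az": 0.239},
    {"hand": 0, "x": -0.0447, "y": 0.0308, "z": 0.083, "ax": 0.0345, "ay": 0.054, "az": 0.239},
  ],
)

```text
t: 10.75
tool_pos: [0.4127, -0.0884, 0.2934]
orientation: [-2.714, -0.704, -0.989]
force: [0.4, 0.0, -0.1]
opening: 0.0004
gripper_force: 0.0
```

```bash
python3 - <<'E'
from h import *
s=read_state();print(s['t'],s['q'],tgt(.050,0,.150,40,.186,1))
Rt=toolR(Rh,np.radians(40),1)
t=np.radians(40); ex=np.array([np.cos(t),-np.sin(t)])
for th in [1.57,1.4,1.2,1.0,.8,.6,.45,.3,.15,0,-.03]:
    n=np.array([np.sin(th),np.cos(th)]); c=.0075*abs(ex@n)
    p=np.array([0,.079])+.07*np.array([-np.cos(th),np.sin(th)])+(.007+c)*n
    print(th,tgt(p[0],0,p[1],40,.186,1)[0])
E
```

```text
10.75 [-0.60256825 -0.52821777  2.34968028  0.70822831  1.08146271  0.19267359] (array([-0.0009, -0.0002,  0.0004]), array([-0.0006, -0.    ,  0.0067]))
1.57 [0.0271 0.     0.0252]
1.4 [0.0376 0.0001 0.0327]
1.2 [0.0481 0.0002 0.044 ]
1.0 [0.0559 0.0002 0.0573]
0.8 [0.0606 0.0003 0.0721]
0.6 [0.0622 0.0003 0.0861]
0.45 [0.0618 0.0003 0.0956]
0.3 [0.0602 0.0003 0.105 ]
0.15 [0.0572 0.0003 0.1141]
0 [0.053  0.0002 0.1229]
-0.03 [0.052  0.0002 0.1246]
```

>>> carry_out(
  targets=[
    {"hand": 0, "x": 0.014, "y": 0, "z": 0.013, "ax": 0, "ay": 0, "az": 0},
    {"hand": 0, "x": 0.027, "y": 0, "z": 0.025, "ax": 0, "ay": 0, "az": 0},
    {"hand": 0, "x": 0.0325, "y": 0, "z": 0.029, "ax": 0, "ay": 0, "az": 0},
    {"hand": 0, "x": 0.0376, "y": 0, "z": 0.0327, "ax": 0, "ay": 0, "az": 0},
    {"hand": 0, "x": 0.043, "y": 0, "z": 0.038, "ax": 0, "ay": 0, "az": 0},
    {"hand": 0, "x": 0.048, "y": 0, "z": 0.044, "ax": 0, "ay": 0, "az": 0},
    {"hand": 0, "x": 0.048, "y": 0, "z": 0.044, "ax": 0, "ay": 0, "az": 0},
  ],
)

```text
t: 11.62
tool_pos: [0.4698, -0.0571, 0.2903]
orientation: [-2.715, -0.704, -0.991]
force: [-1.6, -3.3, 2.9]
opening: 0.0006
gripper_force: 1.7
```

```bash
python3 - <<'E'
from h import *
im,d,w=cloud('scene'); cv2.imwrite('pics/s7.png',cv2.resize(im[120:260,240:400],None,fx=4,fy=4,interpolation=cv2.INTER_CUBIC))
s=read_state();print(s['t'],s['force']@Rh,((s['tool_pos']-O)+.186*R.from_rotvec(s['orientation']).as_matrix()[:,2])@Rh)
E
```

```text
11.675 [2.31016951 1.91246176 1.82945731] [-1.54442037e-02  9.70808902e-05  1.47774423e-01]
```

View pics/s7.png

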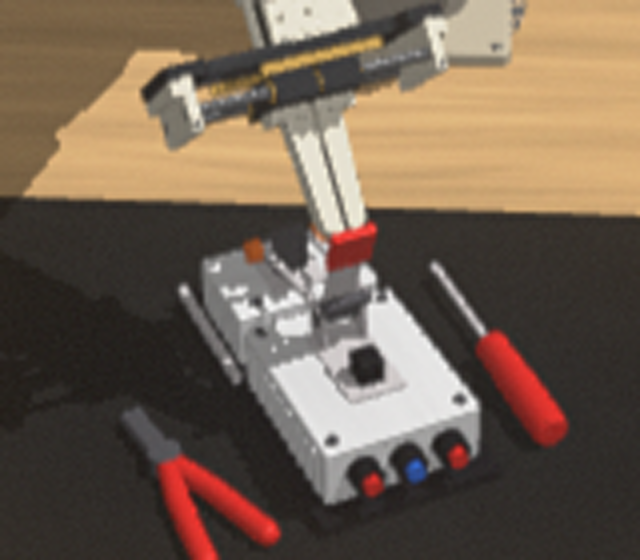

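Fingertips are on the red grip at (345,235) and the bar is hooked. Continue the arc.

>>> carry_out(
  targets=[
    {"hand": 0, "x": 0.0045, "y": 0, "z": 0.0065, "ax": 0, "ay": 0, "az": 0},
    {"hand": 0, "x": 0.008, "y": 0, "z": 0.0133, "ax": 0, "ay": 0, "az": 0},
    {"hand": 0, "x": 0.0108, "y": 0, "z": 0.0205, "ax": 0, "ay": 0, "az": 0},
    {"hand": 0, "x": 0.0126, "y": 0, "z": 0.028, "ax": 0, "ay": 0, "az": 0},
    {"hand": 0, "x": 0.0136, "y": 0, "z": 0.035, "ax": 0, "ay": 0, "az": 0},
    {"hand": 0, "x": 0.0142, "y": 0, "z": 0.042, "ax": 0, "ay": 0, "az": 0},
  ],
)

```text
t: 12.42
tool_pos: [0.503, -0.0387, 0.2667]
orientation: [-2.715, -0.703, -0.99]
force: [-1.9, -3.9, 4.4]
opening: 0.0007
gripper_force: 2.5
```

>>> carry_out(
  targets=[
    {"hand": 0, "x": 0, "y": 0, "z": 0.005, "ax": 0, "ay": 0, "az": 0},
    {"hand": 0, "x": -0.0004, "y": 0, "z": 0.0095, "ax": 0, "ay": 0, "az": 0},
    {"hand": 0, "x": -0.002, "y": 0, "z": 0.019, "ax": 0, "ay": 0, "az": 0},
    {"hand": 0, "x": -0.005, "y": 0, "z": 0.028, "ax": 0, "ay": 0, "az": 0},
    {"hand": 0, "x": -0.009, "y": 0, "z": 0.0365, "ax": 0, "ay": 0, "az": 0},
    {"hand": 0, "x": -0.009, "y": 0, "z": 0.037, "ax": 0, "ay": 0, "az": 0},
  ],
)

```text
t: 13.18
tool_pos: [0.5185, -0.0302, 0.2334]
orientation: [-2.713, -0.703, -0.992]
force: [-1.6, 0.5, 10.0]
opening: 0.0008
gripper_force: 5.1
```

```bash
cat > chk.py <<'E'
from h import *
s=read_state();print(s['t'],s['force']@Rh,((s['tool_pos']-O)+.186*R.from_rotvec(s['orientation']).as_matrix()[:,2])@Rh)
for n in ('scene','top'):
    im,d,w=cloud(n); q=(w-O)@Rh; cv2.imwrite(f'pics/{n}{s["t"]:.1f}.png',im)
    hsv=cv2.cvtColor(im,cv2.COLOR_BGR2HSV);H,S,V=[hsv[...,i].astype(int) for i in range(3)]
    b=(abs(q[...,1])<.04)&(q[...,0]>-.095)&(q[...,0]<.12)&(q[...,2]>.065)
    for nm,m in (('red',((H<=5)|(H>174))&(S>150)&(V>80)&b),('or',(H>6)&(H<20)&(S>150)&(V>100)&b)):
        if m.sum()>3: print(n,nm,m.sum(),np.percentile(q[m],[2,50,98],axis=0).round(4))
    m=(abs(q[...,1])<.045)&(abs(q[...,1])>.035)&(abs(q[...,2]-.055)<.005)&(q[...,0]>.02)
    print('cap end x',np.percentile(q[m][:,0],[2,98]))
E
python3 chk.py
```

```text
13.175 [ 1.20426645 -1.1906055  10.04892318] [-0.07151679 -0.00017014  0.09118896]
scene red 70 [[-0.0923 -0.0108  0.0816]
 [-0.0813  0.0027  0.0854]
 [-0.0594  0.0156  0.0883]]
scene or 17 [[0.0704 0.0227 0.078 ]
 [0.0749 0.0268 0.0836]
 [0.0823 0.0313 0.0882]]
cap end x [0.0222062  1.49146127]
top red 8 [[-0.0835 -0.014   0.0809]
 [-0.0814 -0.002   0.0853]
 [-0.0787  0.0116  0.0886]]
cap end x [0.02186866 0.09316394]
```

>>> carry_out(
  targets=[
    {"hand": 0, "x": -0.001, "y": 0, "z": 0.0015, "ax": 0, "ay": 0, "az": 0},
    {"hand": 0, "x": -0.001, "y": 0, "z": 0.0015, "ax": 0, "ay": 0, "az": 0},
    {"hand": 0, "x": 0, "y": 0, "z": -0.01, "ax": 0, "ay": 0, "az": 0},
    {"hand": 0, "x": 0, "y": 0, "z": -0.06, "ax": 0, "ay": 0, "az": 0},
    {"hand": 0, "x": 0, "y": 0, "z": -0.11, "ax": 0, "ay": 0, "az": 0},
    {"hand": 0, "x": 0, "y": 0, "z": -0.11, "ax": 0, "ay": 0, "az": 0},
  ],
)

```text
t: 14.02
tool_pos: [0.4554, -0.0655, 0.32]
orientation: [-2.716, -0.704, -0.997]
force: [1.6, -0.4, 0.1]
opening: 0.0006
gripper_force: 0.0
```

```bash
python3 chk.py
```

```text
14.025 [-1.15261349  1.13358694  0.05416128] [0.00068403 0.00145321 0.17785581]
scene red 39 [[-0.0916 -0.012   0.0818]
 [-0.0833  0.0124  0.0851]
 [-0.0603  0.0158  0.0881]]
scene or 32 [[ 0.0687 -0.0279  0.0787]
 [ 0.0747  0.0236  0.0843]
 [ 0.0829  0.0314  0.0885]]
cap end x [0.02161284 1.48287174]
top red 42 [[-0.0838 -0.0145  0.0832]
 [-0.0751 -0.0059  0.0859]
 [-0.0553  0.0126  0.0899]]
cap end x [0.02190135 0.11819058]
```

The lever stays flat with the robot clear of it, and the bar has drawn in by about 13 mm with the cap.

```bash
python3 -c "
from plant import robot
print(robot.close_job())"
```

```text
the job is handed in; nothing more can be done
None
```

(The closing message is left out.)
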